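# Nest the reducing sleeves in a dry-block heater and load the vial

## Robot

A 7-joint arm with a two-finger parallel gripper is mounted at the origin on a cart in front of the work surface, level with it; the furniture and walls round the work are solid. World frame = base frame: x ahead of the robot, y to its left, z up, the work surface at z = 0. Lengths are in m, angles in degrees, forces in N, time in s.
With the tool pointing down it reaches from about 0.425 to 0.875 m from the base axis. Payload 4.7 kg.
Tool frame: the origin (TCP) lies between the finger pads; the fingertips stand env.finger_overhang ahead of it and the grasp point (between the pads) lies 5 mm behind it (env.finger_overhang is the distance from the TCP to the fingertips, in m); z points along the fingers, y is the line along which they close (so a half turn about z gives the same grasp; the last joint's range is limited). The gripper opens to 87 mm and grips with 3 to 60 N. Pads are 19 mm wide; open, the fingers measure 117 mm over their backs; the gripper's body (75 mm by 190 mm) begins 51 mm behind the grasp point.
Start: joints at [73.344, 18.392, -4.016, 83.108, 1.295, 78.541, -3.26], TCP at [0.195, -0.62, 0.237] pointing down, gripper open.
Joint ranges: [-163.93, 163.93], [-17.29, 119.83], [-79.2, 71.16], [3.27, 140.29], [-89.18, 269.18], [5.43, 117.66], [-154.24, 154.24]. Speed limits (degrees/s): [147.25, 147.25, 180, 180, 180, 180, 180].

## Interface

Orientations are given as [roll, pitch, yaw] about the fixed x, y, z axes, in that order (R = Rz(yaw) Ry(pitch) Rx(roll)).
In Python, from cell import telemetry, eyes, env, models gives the robot as it stands. The module is installed in compiled form; this text tells all that it offers.
- The arm moves only by the tool drive_tool, never from a script. Its arguments are lists of equal length, an entry for each row: "angular": the turn, a rotation vector about the tool's x, y, z in rad, a list of three; "delta_pos": the shift along the tool's x, y, z in cm, a list of three; "gripper": the finger opening in cm, from 0 to 8.7. A call has 1 to 20 rows; each row shifts and turns the commanded pose from where the row before left it, along the tool's axes as they then stand; what a row does not reach is not made up. A row lasts 1/10 s, in which the tool goes at most 50 mm and 8.59 degrees, less where a joint would pass 70% of its speed; a pose out of reach is approached as far as the arm can. A call with a gripper value outside its range is refused whole. The fingers move at their own pace and stop on an object; "squeeze" is the grip in N (left out, the last holds). Time passes only in rows, so rows that do not move let the fingers close. It gives the time, the measured TCP pose, the force, the opening and the grip force at its end, in the units of the state.
- telemetry.get_obs(): the state, without advancing time (a new reading comes with each control period).
- eyes.read_camera(name): name is "side" or "top"; returns a dict with "pixels" (384x512x3 uint8, red, green, blue), "mtx" (3x3 intrinsics, pixels), "origin" and "orientation" of the camera in the world. Camera axes: x right, y down, z forward; pixel columns grow to the right and rows downward; lengths in m; the calibration is good to about 2 mm. A picture is of the moment at which its call begins. There is no depth.
- env.sign_off(): hands the job in; it is judged then, once.
Trained networks look in a picture, given as the dict that the camera call returned (one of the last four; its "shot" number tells which), for a name from the list of things; names that differ only in an ending like _2 or _b are one class to them, and where a whole thing is asked for, a point or a joint stands for the part that bears it (a point fixed in the world has none). Each returns a list of dicts, best first, with "p" (0 to 1); they miss things now and then, are a little off and sometimes report something else, mostly with a low value. They report only what shows in the picture. A call takes as long as a camera call. They do not tell look-alikes from the thing itself.
- models.search_frame(picture, target): "centre" ([column, row] in pixels, amid what is visible of it).
- models.cut_out(picture, target): "pixels" (384x512 bool, what is visible of it) and "centre" ([column, row] in pixels, amid what is visible of it).
The state is a dict: "time_s": time; "qpos": joint angles; "joint_velocities": joint speeds; "effort": joint torques, N m; "tool_pos": TCP position; "tool_rot": TCP orientation; "force": force on the tool from outside, world axes, zero at the start; "wrist_torque": the same for the moment, N m; "grip_width": finger opening in m; "grasp_force": force on a finger pad.
Only numpy, scipy, OpenCV 4.12 (cv2) and the standard library are available. Lean on these libraries where they do the work, as an engineer would, in place of code of your own. Each camera call takes 0.05 s, during which the arm holds its last target. There are 200 camera calls.

## Task

Fit the dry-block heater for the small capped vial: set the widest aluminium reducing sleeve into the heater's well, then the middle sleeve into that one, then the small sleeve into the middle one, and last stand the vial in the small sleeve. Each piece must be upright and fully home in the one before it before the next follows; leave the tape roll, the timer and the note block where they lie.

Things in the scene. Friction and masses are not known exactly. Their poses are not given: they have to be found in the camera images.
- heater: Fixed white dry-block heater, 130 x 130 mm, flat top 70 mm above the bench. Origin: centre of its underside; z up; front panel (knob, display) at its -x. In the middle of its top, on the origin's axis, a vertical round well, 68 mm bore, 40 mm deep, 2 mm chamfer. The wide sleeve's flange rests on the top: seated, that sleeve's origin is 40 mm above the heater's.
- wide_sleeve: Widest of three plain round aluminium sleeves, upright, 180 g. Origin: centre of underside, z up. Body 0 to 30 mm high, tapering from 64 mm diameter to 60 at the foot; flange 84 mm, 30 to 36 mm; hub 69 mm, 36 to 54 mm, to grip it by. Bore 55 mm, right through (51 at the foot). The middle sleeve's collar rests on the hub: seated, its origin is 28 mm above this one's.
- middle_sleeve: Middle aluminium sleeve, upright, round, 110 g. Origin: centre of underside, z up. Body 0 to 26 mm high, tapering from 51 mm diameter to 47 at the foot; collar 63 mm, 26 to 42 mm, to grip it by. Bore 42 mm, right through (38 mm at the foot). The small sleeve's collar rests on this collar: seated, its origin is 18 mm above this one's.
- small_sleeve: Smallest aluminium sleeve, upright, round, 90 g. Origin: centre of underside, z up. Body 0 to 24 mm high, tapering from 38 mm diameter to 34 at the foot; collar 54 mm, 24 to 40 mm, to grip it by. Bore 31 mm, closed below: its floor, on which the vial stands, is 13 mm above the underside (27 mm deep).
- vial: Small white vial with a screw cap, 27 mm diameter, 62 mm high (the cap is the uppermost 18 mm), standing upright, loose, about 35 g. Origin: centre of its underside. Seated it stands 35 mm out of the small sleeve.
- tape_roll: Bystander: roll of beige tape lying flat, 58 mm diameter, 19 mm high; origin: centre of its underside. It lies in a row with the sleeves and the vial; leave it alone. Behind the right part (-y) of that row stands a drawer cabinet, 0.21 m high (front at about x = 0.51, handles to 0.48, left side at about y = -0.065), with small things on top: keep arm, gripper and load clear of it.
- timer: Bystander: small white bench timer, 58 x 62 x 18 mm; origin: centre of its underside. Leave it alone.
- note_block: Bystander: yellow block of paper notes, 68 x 68 x 22 mm; origin: centre of its underside. Leave it alone.
There are look-alikes about, which are no part of the job. What is shaped like the vial but pink is not meant. What is shaped like the small_sleeve but purple is not meant.

How it is judged (in metres and radians):
On the way, in this order (a step that is already met when the one before it is completed fails the run):
1. the wide sleeve sits fully home in the heater's well (horizontal distance between wide_sleeve and heater below 0.005 m and z of wide_sleeve in the frame of heater between 0.037 and 0.043 m and angle between wide_sleeve's own z axis and vertical below 0.08 rad), for 0.2 s.
2. the middle sleeve sits fully home in the wide sleeve (horizontal distance between middle_sleeve and wide_sleeve below 0.005 m and z of middle_sleeve in the frame of wide_sleeve between 0.025 and 0.031 m and angle between middle_sleeve's own z axis and vertical below 0.08 rad), for 0.2 s.
3. the small sleeve sits fully home in the middle sleeve (horizontal distance between small_sleeve and middle_sleeve below 0.005 m and z of small_sleeve in the frame of middle_sleeve between 0.015 and 0.021 m and angle between small_sleeve's own z axis and vertical below 0.08 rad), for 0.2 s.
At the end, for the whole second after the job is handed in: Wide sleeve in the well, middle in wide, small in middle, vial in small: each within 5 mm of the axis and 3 mm of the seated height of the piece below, tilted under 0.08 rad, at rest; tape roll, timer and note block within 30 mm of their start (all of step 1 and all of step 2 and all of step 3 and horizontal distance between vial and small_sleeve below 0.005 m and z of vial in the frame of small_sleeve between 0.01 and 0.016 m and angle between vial's own z axis and vertical below 0.08 rad and linear speed of each of wide_sleeve, middle_sleeve, small_sleeve, vial below 0.02 m/s and distance of each of tape_roll, timer, note_block from where it was at the start of the episode below 0.03 m); the robot touches nothing.
It fails at once if the tape roll is pushed more than 30 mm (distance of tape_roll from where it was at the start of the episode above 0.03 m).
It fails at once if the timer is pushed more than 30 mm (distance of timer from where it was at the start of the episode above 0.03 m).
It fails at once if the note block is pushed more than 30 mm (distance of note_block from where it was at the start of the episode above 0.03 m).
It also fails if it takes over 128 s, if anything falls off the work surface, if the arm or the gripper's body presses on something with over 40 N, if the wrist force passes 120 N, or if a joint passes its speed limit or range.

## Working session

There is one attempt and no reset: what is moved stays moved. The work goes in short steps, Python scripts to look and compute and a tool call to move; the robot and the scene stay as the last step left them, time stands still between calls to the robot, and variables do not carry over. Pictures are saved under pics/ and viewed, at most 15 in all, crops included, and the job is handed in when it is done.

Besides the shell and the picture viewer there is one more tool, called after "Emit:" as a command line: name --argument value ..., lists and objects as JSON in quotes. drive_tool: Moves the arm, as the interface text tells. Its arguments: {"type":"object","properties":{"angular":{"type":"array","items":{"type":"array","items":{"type":"number"}}},"delta_pos":{"type":"array","items":{"type":"array","items":{"type":"number"}}},"gripper":{"type":"array","items":{"type":"number"}},"squeeze":{"type":"number"}},"required":["angular","delta_pos","gripper"]}

```bash
mkdir -p pics; cat > h.py <<'E'
from cell import telemetry, eyes, env, models
import numpy as np, cv2
from scipy.spatial.transform import Rotation as R
def cam(n):
    return eyes.read_camera(n)
def rot(p):
    o=np.array(p["orientation"],float)
    if o.shape==(3,3): return o
    return R.from_euler("xyz",o,degrees=True).as_matrix()
def ray(p,px,z):
    d=rot(p)@np.linalg.solve(np.array(p["mtx"]),[px[0],px[1],1.]); o=np.array(p["origin"])
    return o+d*(z-o[2])/d[2]
def proj(p,X):
    c=rot(p).T@(np.array(X)-np.array(p["origin"])); c=np.array(p["mtx"])@c
    return c[:2]/c[2]
E
python3 - <<'E'
from h import *
print(env.finger_overhang, telemetry.get_obs())
for n in ("top","side"):
    p=cam(n); cv2.imwrite(f"pics/{n}0.png",cv2.resize(p["pixels"][:,:,::-1],(800,600)))
    print(n,p["origin"],p["orientation"],p["mtx"])
    for t in "heater wide_sleeve middle_sleeve small_sleeve vial tape_roll timer note_block".split():
        print(t,[(np.round(d["centre"]),round(d["p"],2)) for d in models.search_frame(p,t)[:4]])
E
```

```text
0.014 {'time_s': 0.0, 'qpos': array([73.34391428, 18.43677639, -4.01318659, 83.17586669,  1.2944922 ,
       78.54099286, -3.25943146]), 'joint_velocities': array([ 0.05259277,  0.08773142,  0.0679743 , -0.04912933,  0.0550269 ,
       -0.0027466 ,  0.03264988]), 'effort': array([-2.56625881e-04, -4.91290569e+01, -4.04761825e-01, -3.12536860e+01,
       -6.42733625e-02,  4.35307575e-02,  1.66565633e-04]), 'tool_pos': array([ 0.19483891, -0.61954944,  0.2354786 ]), 'tool_rot': array([-1.79891570e+02,  6.10150132e-03,  1.74641043e+01]), 'force': array([-0.67445392,  0.68445112, -0.13524567]), 'wrist_torque': array([-0.00248879, -0.00096758, -0.02723255]), 'grasp_force': 0.0, 'grip_width': 0.08668558601352479}
top [ 0.36618561 -0.06299629  1.14498198] [-172.25471336   -1.18755459  -88.86309736] [[350.34551343   0.         256.62204277]
 [  0.         350.34551343 196.17659494]
 [  0.           0.           1.        ]]
heater [(array([194., 156.]), 0.7)]
wide_sleeve [(array([144., 222.]), 0.57)]
middle_sleeve [(array([184., 221.]), 0.63), (array([138., 190.]), 0.63)]
small_sleeve [(arra
[... 209 characters left out ...]
5.]), 0.83)]
note_block [(array([138., 188.]), 0.74), (array([366., 234.]), 0.51)]
side [ 0.74011031 -0.8891019   0.91160478] [-135.91294208    1.0419671    15.6012566 ] [[425.90931328   0.         260.42561571]
 [  0.         425.90931328 192.80039408]
 [  0.           0.           1.        ]]
heater [(array([324., 142.]), 0.71)]
wide_sleeve [(array([272., 125.]), 0.98)]
middle_sleeve [(array([270., 128.]), 0.67), (array([325., 142.]), 0.49)]
small_sleeve [(array([205., 221.]), 0.84)]
vial [(array([232., 184.]), 0.64), (array([248., 173.]), 0.6)]
tape_roll [(array([192., 266.]), 0.88), (array([259., 141.]), 0.38)]
timer [(array([183., 308.]), 0.94)]
note_block [(array([298., 121.]), 0.76)]
```

View pics/top0.png

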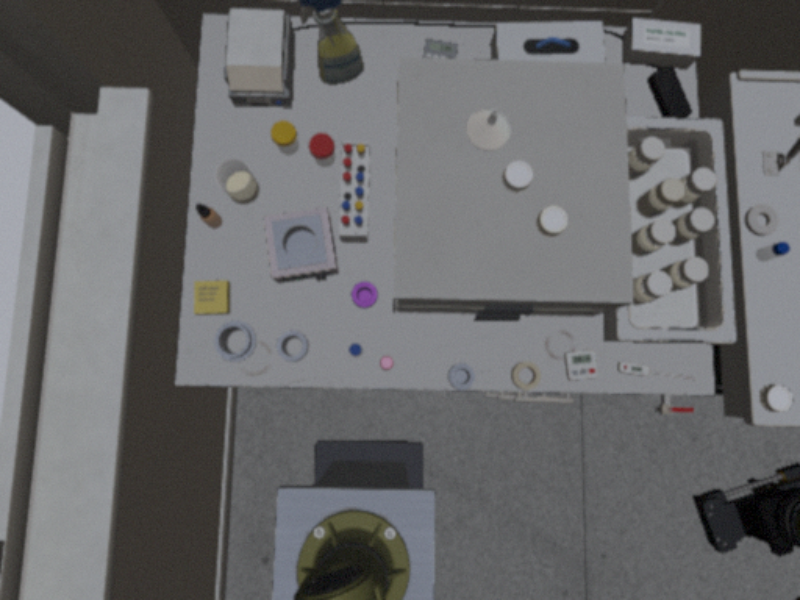

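View pics/side0.png

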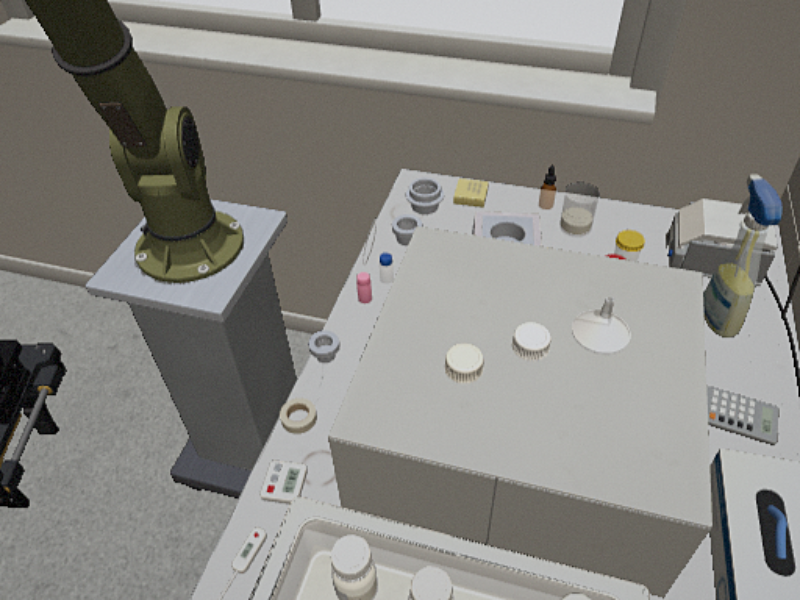

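Top view (800x600 px): the wide sleeve is at (236,341), the middle sleeve at (293,346) and the heater at (300,243). Candidates for the vial are the white one with a blue cap at (355,350) and the pink one at (387,363), so I choose the blue-capped white one. Candidates for the small sleeve are the grey one at (460,376) and the purple one at (364,294), so I choose the grey one. The tape roll is at (525,375), the timer at (582,365) and the notes at (211,297). Clear dishes also show near (258,358) and (560,344).

```bash
cat >> h.py <<'E'
from scipy.optimize import least_squares
PROF={"wide_sleeve":[(0,30),(30,32),(30,42),(36,42),(36,34.5),(54,34.5)],"middle_sleeve":[(0,23.5),(26,25.5),(26,31.5),(42,31.5)],
"small_sleeve":[(0,17),(24,19),(24,27),(40,27)],"vial":[(0,13.5),(62,13.5)],"tape_roll":[(0,29),(19,29)]}
A=np.linspace(0,2*np.pi,60,endpoint=False)
def hullmask(p,P,S=8):
    q=np.array([proj(p,x) for x in P]); m=np.zeros((384*S,512*S),np.uint8)
    return cv2.convexHull(((q+.5)*S).astype(np.float32))
def hcent(p,P):
    h=hullmask(p,P); M=cv2.moments(h); return np.array([M["m10"],M["m01"]])/M["m00"]/8-.5, M["m00"]/64
def pts(t,x,y,z0=0):
    return [(x+r*1e-3*np.cos(a),y+r*1e-3*np.sin(a),z0+h*1e-3) for h,r in PROF[t] for a in A]
def locate(p,t,px,z0=0,tol=14,verbose=True):
    c=[d for d in models.cut_out(p,t) if np.hypot(*(np.array(d["centre"])-px))<tol]
    if not c: return None
    m=c[0]["pixels"]; v,u=np.nonzero(m); cen=np.array([u.mean(),v.mean()])
    g=ray(p,px,z0+.02)[:2]
    s=least_squares(lambda g:hcent(p,pts(t,*g,z0))[0]-cen,g)
    if verbose: print(t,np.round(s.x,4),"p",round(c[0]["p"],2),"area",m.sum(),round(hcent(p,pts(t,*s.x,z0))[1]))
    return s.x
E
python3 - <<'E'
from h import *
px={"top":dict(wide_sleeve=(151,218),middle_sleeve=(187,221),small_sleeve=(294,241),vial=(227,224),tape_roll=(336,240)),
"side":dict(wide_sleeve=(272,125),middle_sleeve=(260,146),small_sleeve=(207,221),vial=(247,171),tape_roll=(191,266))}
for n in px:
    p=cam(n); print(n)
    for t in px[n]:
        if locate(p,t,px[n][t]) is None: print(t,"none",np.round(ray(p,px[n][t],.03),3))
    for d in models.cut_out(p,"heater")[:1]:
        m=d["pixels"].astype(np.uint8); c=max(cv2.findContours(m,0,2)[0],key=cv2.contourArea); print(m.sum(),cv2.minAreaRect(c),[np.round(ray(p,c,.07),3) for c in cv2.boxPoints(cv2.minAreaRect(c))])
    im=p["pixels"][:,:,::-1]
    cr=im[125:250,110:270] if n=="top" else im[100:220,220:380]
    cv2.imwrite(f"pics/{n}1.png",cv2.resize(cv2.convertScaleAbs(cr,alpha=1.6 if n=="top" else 1),None,fx=5,fy=4.8 if 0 else 5,interpolation=cv2.INTER_CUBIC)[:600])
E
```

```text
top
wide_sleeve [0.4405 0.2534] p 0.96 area 436 573
middle_sleeve [0.4328 0.1385] p 0.53 area 221 333
small_sleeve [ 0.3785 -0.2061] p 0.58 area 241 242
vial [0.4268 0.0079] p 0.63 area 68 71
tape_roll [ 0.3814 -0.3422] p 0.49 area 204 280
side
wide_sleeve [0.4438 0.2519] p 0.67 area 413 463
middle_sleeve none [0.437 0.131 0.03 ]
small_sleeve [ 0.3827 -0.2066] p 0.65 area 288 344
vial [0.4306 0.0041] p 0.65 area 163 176
tape_roll [ 0.3867 -0.343 ] p 0.82 area 399 443
772 ((324.6036682128906, 144.5670623779297), (45.056068420410156, 19.32552146911621), 6.340191841125488) [array([0.579, 0.09 , 0.07 ]), array([0.566, 0.184, 0.07 ]), array([0.707, 0.193, 0.07 ]), array([0.713, 0.101, 0.07 ])]
```

View pics/top1.png

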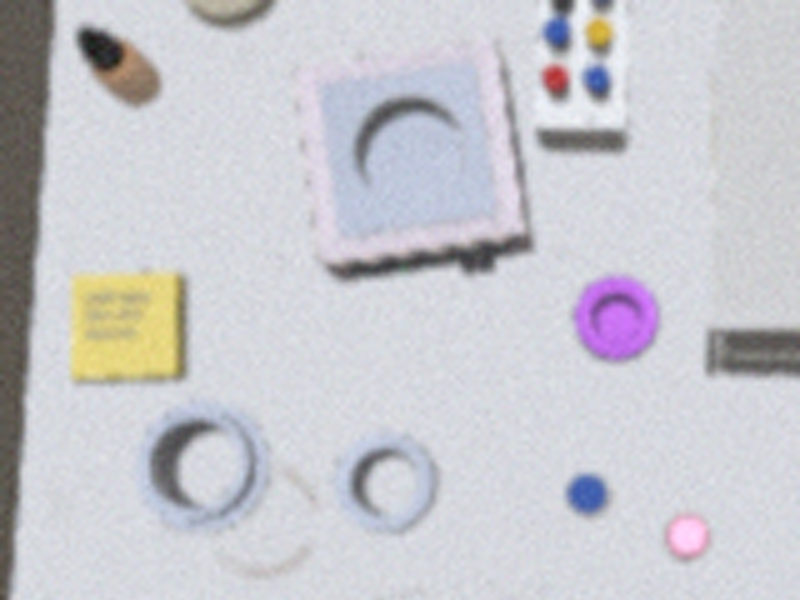

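View pics/side1.png

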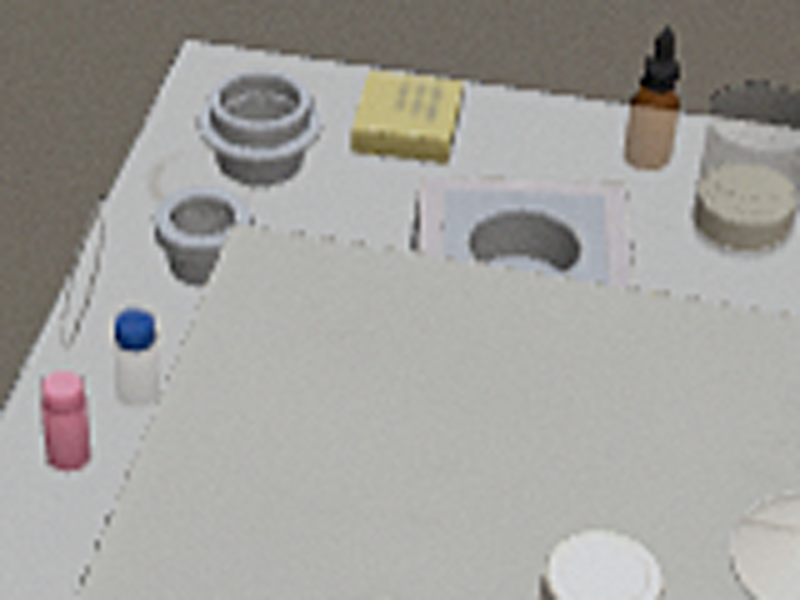

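The crops confirm the choices: white vial with blue cap at crop (587,495), wide sleeve (205,465), middle sleeve (388,482) and heater well (412,152). The faint rings are flat stains. Next I refine with rim edges.

```bash
cat >> h.py <<'E'
RIM={"well":[(70,36),(68,34)],"wide_sleeve":[(54,34.5),(36,42),(54,27.5)],"middle_sleeve":[(42,31.5),(42,21)],"small_sleeve":[(40,27),(40,15.5)],"vial":[(62,13.5)],"tape_roll":[(19,29)]}
def edge(p,t,g,z0=0.,rng=.010):
    I=cv2.GaussianBlur(p["pixels"].astype(np.float32),(0,0),.8); G=0
    for k in range(3): G=G+np.hypot(cv2.Sobel(I[:,:,k],5,1,0),cv2.Sobel(I[:,:,k],5,0,1))
    G=np.minimum(G,np.percentile(G,97))
    a=np.linspace(0,2*np.pi,72,endpoint=False); M=np.array(p["mtx"]); Rm=rot(p); O=np.array(p["origin"])
    def sc(x,y):
        s=0
        for h,r in RIM[t]:
            P=np.c_[x+r*1e-3*np.cos(a),y+r*1e-3*np.sin(a),np.full(72,z0+h*1e-3)]
            c=(P-O)@Rm@M.T; q=(c[:,:2]/c[:,2:]).astype(np.float32)
            s+=cv2.remap(G,q[:,:1],q[:,1:],1).mean()
        return s/len(RIM[t])
    d=np.arange(-rng,rng+1e-9,.001)
    S=np.array([[sc(g[0]+i,g[1]+j) for j in d] for i in d]); W=np.clip(S-S.max()*.93,0,None)
    return np.array([g[0]+(W.sum(1)*d).sum()/W.sum(), g[1]+(W.sum(0)*d).sum()/W.sum()]), S.max(), S.mean()
E
python3 - <<'E'
from h import *
g=dict(well=None,wide_sleeve=(.442,.2525),middle_sleeve=(.4345,.135),small_sleeve=(.3805,-.206),vial=(.4285,.006),tape_roll=(.384,-.3425))
for n in ("top","side"):
    p=cam(n); print(n)
    if n=="top": g["well"]=ray(p,(192,155),.07)[:2]
    for t in g:
        r=edge(p,t,g[t]); print(t,np.round(r[0],4),np.round(r[1:]))
p=cam("top")
for c in [(302,72),(500,42),(530,240),(330,268)]: print(np.round(ray(p,(110+c[0]/5-.4,125+c[1]/5-.4),.07),4))
print(np.round(ray(p,(260-.1,188),.04),3), np.round(ray(p,(233,188),.04),3), "pink",np.round(ray(p,(248,232),.062),3))
E
```

```text
top
well [0.6404 0.1248] [212. 145.]
wide_sleeve [0.4396 0.2463] [213. 161.]
middle_sleeve [0.429  0.1266] [189. 145.]
small_sleeve [ 0.3771 -0.2001] [140. 112.]
vial [0.4268 0.0068] [420. 233.]
tape_roll [ 0.3833 -0.3356] [188. 123.]
side
well [0.6446 0.1226] [448. 266.]
wide_sleeve [0.4449 0.245 ] [404. 323.]
middle_sleeve [0.4373 0.1329] [413. 314.]
small_sleeve [ 0.383  -0.2084] [462. 304.]
vial [ 0.4337 -0.0025] [606. 339.]
tape_roll [ 0.393  -0.3525] [453. 263.]
[0.6884 0.1942 0.07  ]
[0.7113 0.0705 0.07  ]
[0.5841 0.047  0.07  ]
[0.5634 0.1702 0.07  ]
[ 0.544 -0.093  0.04 ] [ 0.542 -0.007  0.04 ] pink [ 0.402 -0.058  0.062]
```

```bash
sed -i 's/S.max()\*.93/S.max()*.985/' h.py
python3 - <<'E'
from h import *
g=dict(well=(.638,.122),wide_sleeve=(.442,.25),middle_sleeve=(.4345,.132),small_sleeve=(.3805,-.206),vial=(.4285,.003),tape_roll=(.384,-.3425))
tiles=[]
for n in ("top","side"):
    p=cam(n); print(n); row=[]
    for t in g:
        r=edge(p,t,g[t]); print(t,np.round(r[0],4),np.round(r[1:]))
        if t=="tape_roll": continue
        c=proj(p,(*r[0],RIM[t][0][0]*1e-3)); x0,y0=(c-16).astype(int)
        K=5; im=cv2.resize(p["pixels"][y0:y0+32,x0:x0+32,::-1],None,fx=K,fy=K,interpolation=cv2.INTER_CUBIC)
        for h,rr in RIM[t]:
            q=np.array([proj(p,(r[0][0]+rr*1e-3*np.cos(a),r[0][1]+rr*1e-3*np.sin(a),h*1e-3)) for a in A])
            cv2.polylines(im,[np.int32((q-[x0,y0]+.5)*K)],True,(0,0,255),1)
        row.append(im)
    tiles.append(np.hstack(row))
cv2.imwrite("pics/ov.png",np.vstack(tiles))
E
```

```text
top
well [0.6405 0.1246] [209. 145.]
wide_sleeve [0.4401 0.2462] [213. 171.]
middle_sleeve [0.4301 0.1249] [191. 153.]
small_sleeve [ 0.3767 -0.2   ] [140. 112.]
vial [0.427  0.0066] [416. 226.]
tape_roll [ 0.3839 -0.3354] [184. 121.]
side
well [0.6446 0.1226] [448. 260.]
wide_sleeve [0.4439 0.2445] [403. 332.]
middle_sleeve [0.4376 0.133 ] [415. 326.]
small_sleeve [ 0.383  -0.2085] [461. 303.]
vial [ 0.434  -0.0037] [606. 364.]
tape_roll [ 0.3936 -0.3525] [452. 263.]
```

View pics/ov.png

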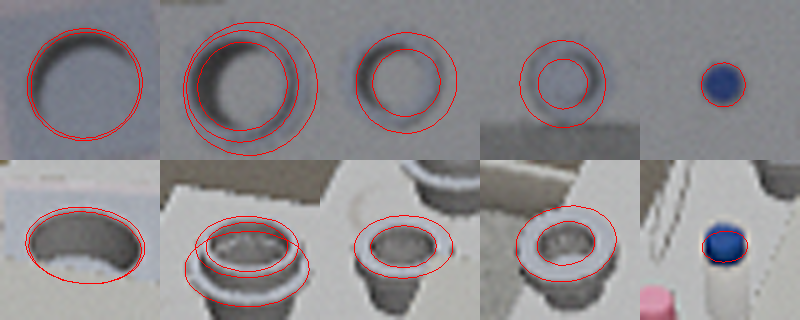

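Top and side fits agree within about 4 mm after correcting the visible misfits. My estimates are wide (.442,.252), middle (.434,.131), small (.381,-.206), vial (.4285,.005) and well (.6425,.1236). I start moving by turning to yaw 90 while lifting.

Emit:
drive_tool --angular '[[0,0,-0.1266],[0,0,-0.1266],[0,0,-0.1266],[0,0,-0.1266],[0,0,-0.1266],[0,0,-0.1266],[0,0,-0.1266],[0,0,-0.1266],[0,0,-0.1266],[0,0,-0.1266],[0,0,0],[0,0,0]]' --delta_pos '[[0,0,-0.7],[0,0,-0.7],[0,0,-0.7],[0,0,-0.7],[0,0,-0.7],[0,0,-0.7],[0,0,-0.7],[0,0,-0.7],[0,0,-0.7],[0,0,-0.7],[0,0,0],[0,0,0]]' --gripper '[8.7,8.7,8.7,8.7,8.7,8.7,8.7,8.7,8.7,8.7,8.7,8.7]' --squeeze 25

```text
time_s: 3.05
tool_pos: [0.195, -0.6201, 0.3065]
tool_rot: [180.0, 0.0, 89.8]
force: [-0.7, 0.4, -1.1]
grip_width: 0.0874
grasp_force: 0.0
```

Emit:
drive_tool --angular '[[0,0,0],[0,0,0],[0,0,0],[0,0,0],[0,0,0],[0,0,0],[0,0,0],[0,0,0],[0,0,0],[0,0,0],[0,0,0],[0,0,0],[0,0,0],[0,0,0],[0,0,0],[0,0,0],[0,0,0],[0,0,0],[0,0,0],[0,0,0]]' --delta_pos '[[3.5,1.75,0],[3.5,1.75,0],[3.5,1.75,0],[3.5,1.75,0],[3.5,1.75,0],[3.5,1.75,0],[3.5,1.75,0],[3.5,1.75,0],[3.5,1.75,0],[3.5,1.75,0],[2.7,0.72,0],[2.7,0.72,0],[2.7,0.72,0],[2.7,0.72,0],[2.7,0.72,0],[2.7,0.72,0],[2.7,0.72,0],[2.7,0.72,0],[2.7,0.72,0],[2.7,0.72,0]]' --gripper '[8.7,8.7,8.7,8.7,8.7,8.7,8.7,8.7,8.7,8.7,8.7,8.7,8.7,8.7,8.7,8.7,8.7,8.7,8.7,8.7]'

```text
time_s: 5.05
tool_pos: [0.4419, 0.0011, 0.3062]
tool_rot: [-180.0, 0.0, 89.8]
force: [0.8, 0.0, -0.4]
grip_width: 0.0869
grasp_force: 0.0
```

Emit:
drive_tool --angular '[[0,0,0],[0,0,0],[0,0,0],[0,0,0],[0,0,0],[0,0,0],[0,0,0],[0,0,0],[0,0,0],[0,0,0]]' --delta_pos '[[3.15,0,1.5],[3.15,0,1.5],[3.15,0,1.5],[3.15,0,1.5],[3.15,0,1.5],[3.15,0,1.5],[3.15,0,1.5],[3.15,0,1.5],[0,0,0],[0,0,0]]' --gripper '[8.7,8.7,8.7,8.7,8.7,8.7,8.7,8.7,8.7,8.7]'

```text
time_s: 6.05
tool_pos: [0.441, 0.2527, 0.1857]
tool_rot: [-179.9, -0.0, 90.1]
force: [0.6, -0.6, -0.1]
grip_width: 0.0869
grasp_force: 0.0
```

Emit:
drive_tool --angular '[[0,0,0],[0,0,0],[0,0,0],[0,0,0],[0,0,0],[0,0,0],[0,0,0],[0,0,0],[0,0,0],[0,0,0],[0,0,0],[0,0,0],[0,0,0],[0,0,0],[0,0,0],[0,0,0]]' --delta_pos '[[0,0,2],[0,0,2],[0,0,2],[0,0,2],[0,0,2],[0,0,2],[0,0,0.7],[0,0,0.5],[0,0,0],[0,0,0],[0,0,0],[0,0,0],[0,0,0],[0,0,0],[0,0,0],[0,0,0]]' --gripper '[8.7,8.7,8.7,8.7,8.7,8.7,8.7,8.7,8.7,8.7,6.5,6.5,6.5,6.5,6.5,6.5]'

```text
time_s: 7.65
tool_pos: [0.4423, 0.2521, 0.0547]
tool_rot: [180.0, -0.0, 90.0]
force: [0.2, 0.1, 1.7]
grip_width: 0.0689
grasp_force: 25.0
```

Emit:
drive_tool --angular '[[0,0,0],[0,0,0],[0,0,0],[0,0,0],[0,0,-0.1309],[0,0,-0.1309],[0,0,-0.1309],[0,0,-0.1309],[0,0,-0.1309],[0,0,-0.1309],[0,0,-0.1309],[0,0,-0.1309],[0,0,-0.1309],[0,0,-0.1309],[0,0,-0.1309],[0,0,-0.1309],[0,0,0],[0,0,0]]' --delta_pos '[[0,0,0],[0,0,0],[0,0,0],[0,0,0],[0,0,0],[0,0,0],[0,0,0],[0,0,0],[0,0,0],[0,0,0],[0,0,0],[0,0,0],[0,0,0],[0,0,0],[0,0,0],[0,0,0],[0,0,0],[0,0,0]]' --gripper '[8.7,8.7,8.7,8.7,8.7,8.7,8.7,8.7,8.7,8.7,8.7,8.7,8.7,8.7,8.7,8.7,8.7,8.7]'

```text
time_s: 9.45
tool_pos: [0.442, 0.2519, 0.0544]
tool_rot: [-180.0, -0.0, 179.8]
force: [-0.6, -0.2, 0.5]
grip_width: 0.0872
grasp_force: 0.0
```

Emit:
drive_tool --angular '[[0,0,0],[0,0,0],[0,0,0],[0,0,0],[0,0,0],[0,0,0],[0,0,0],[0,0,0],[0,0,0],[0,0,0],[0,0,0],[0,0,0],[0,0,0],[0,0,0],[0,0,0],[0,0,0]]' --delta_pos '[[0,0,0],[0,0,0],[0,0,0],[0,0,0],[0,0,0],[0,0,0],[0,0,-2],[0,0,-2],[0,0,-2],[0,0,-2],[0,0,-2],[0,0,-2],[0,0,-2],[0,0,-1],[0,0,0],[0,0,0]]' --gripper '[6.5,6.5,6.5,6.5,6.5,6.5,6.5,6.5,6.5,6.5,6.5,6.5,6.5,6.5,6.5,6.5]'

```text
time_s: 11.05
tool_pos: [0.4417, 0.2515, 0.2037]
tool_rot: [-179.9, -0.0, 180.0]
force: [-0.0, -0.3, -2.1]
grip_width: 0.0672
grasp_force: 25.0
```

```bash
python3 - <<'E'
from h import *
o=telemetry.get_obs(); print(o["tool_pos"],o["qpos"])
t=o["tool_pos"]; z0=t[2]-.0547
for n in ("top","side"):
    p=cam(n); print(n)
    try:
        q=np.mean([proj(p,x) for x in pts("wide_sleeve",t[0],t[1],z0)],0); print(locate(p,"wide_sleeve",q,z0,25))
    except Exception as e: print(e)
    c=np.round(proj(p,(t[0],t[1],z0+.03))).astype(int)
    im=p["pixels"][max(c[1]-60,0):c[1]+60,max(c[0]-75,0):c[0]+75,::-1]
    cv2.imwrite(f"pics/{n}2.png",cv2.resize(im,None,fx=3,fy=3,interpolation=cv2.INTER_CUBIC))
a,b=cv2.imread("pics/top2.png"),cv2.imread("pics/side2.png"); h=min(len(a),len(b)); cv2.imwrite("pics/c2.png",cv2.resize(np.hstack([a[:h],b[:h]]),(800,400)))
E
```

```text
[0.4417015 0.2514728 0.2036847] [ 37.88257411  14.07751904 -78.12879464 103.64475444  14.3502911
  73.95971214  46.03700666]
top
None
side
None
```

View pics/c2.png

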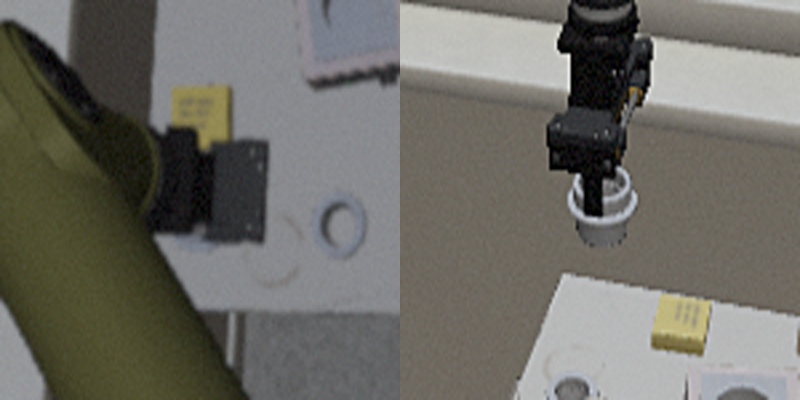

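The sleeve is held upright at side-crop (603,205), but the grip width is 1.7 mm less than the hub. I check its offset in the side view.

```bash
cat >> h.py <<'E'
def overlay(p,t,x,y,z0,K=8,w=24):
    c=proj(p,(x,y,z0+RIM[t][0][0]*1e-3)); x0,y0=np.maximum((c-w).astype(int),0)
    im=cv2.resize(p["pixels"][y0:y0+2*w,x0:x0+2*w,::-1],None,fx=K,fy=K,interpolation=cv2.INTER_CUBIC)
    for h,rr in RIM[t]:
        q=np.array([proj(p,(x+rr*1e-3*np.cos(a),y+rr*1e-3*np.sin(a),z0+h*1e-3)) for a in A])
        cv2.polylines(im,[np.int32((q-[x0,y0]+.5)*K)],True,(0,0,255),1)
    return im
E
python3 - <<'E'
from h import *
o=telemetry.get_obs(); t=o["tool_pos"]; print(t,o["grip_width"],o["grasp_force"],o["qpos"].round(1),o["wrist_torque"])
p=cam("side"); z0=t[2]-.0547
print(edge(p,"wide_sleeve",t[:2],z0,.014))
cv2.imwrite("pics/o3.png",overlay(p,"wide_sleeve",t[0],t[1],z0))
E
```

```text
[0.44148766 0.25163905 0.2035348 ] 0.06707831505630268 24.99015212059021 [ 37.9  14.1 -78.1 103.6  14.3  74.   46.1] [ 0.08884432 -0.14787266  0.0272924 ]
(array([0.44466494, 0.24641806]), np.float32(447.6372), np.float32(342.66943))
```

View pics/o3.png

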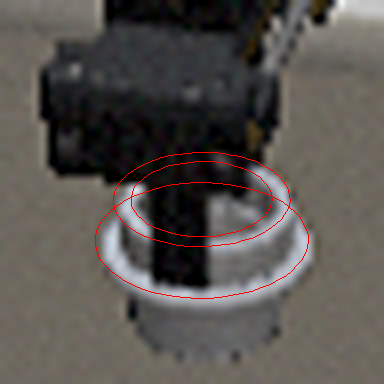

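Emit:
drive_tool --angular '[[0,0,0],[0,0,0],[0,0,0],[0,0,0],[0,0,0],[0,0,0],[0,0,0],[0,0,0],[0,0,0],[0,0,0],[0,0,0],[0,0,0]]' --delta_pos '[[-2.01,-1.28,0],[-2.01,-1.28,0],[-2.01,-1.28,0],[-2.01,-1.28,0],[-2.01,-1.28,0],[-2.01,-1.28,0],[-2.01,-1.28,0],[-2.01,-1.28,0],[-2.01,-1.28,0],[-2.01,-1.28,0],[0,0,0],[0,0,0]]' --gripper '[6.5,6.5,6.5,6.5,6.5,6.5,6.5,6.5,6.5,6.5,6.5,6.5]'

```text
time_s: 12.5
tool_pos: [0.6428, 0.1238, 0.2033]
tool_rot: [179.9, -0.1, 179.9]
force: [0.3, 1.0, -1.6]
grip_width: 0.067
grasp_force: 25.0
```

```bash
python3 - <<'E'
from h import *
o=telemetry.get_obs(); t=o["tool_pos"]; print(t,o["grip_width"],o["tool_rot"],o["qpos"].round(1))
z0=t[2]-.0547
ims=[]
for n in ("top","side"):
    p=cam(n)
    for d in models.cut_out(p,"wide_sleeve")[:2]: print(n,d["centre"],d["p"],d["pixels"].sum())
    ims.append(overlay(p,"wide_sleeve",t[0],t[1],z0,8,24))
    print(edge(p,"wide_sleeve",t[:2],z0))
cv2.imwrite("pics/o4.png",np.hstack(ims))
E
```

```text
[0.64282832 0.12379261 0.2033423 ] 0.0670007229357482 [ 1.79943045e+02 -1.29946999e-01  1.79949800e+02] [ 30.7  33.5 -63.3  83.3  29.8  81.5  56.9]
(array([0.63409504, 0.13344241]), np.float32(29.205774), np.float32(27.183443))
side [328.2, 122.3] 0.93 415
(array([0.64227147, 0.11907832]), np.float32(354.022), np.float32(326.2417))
```

View pics/o4.png

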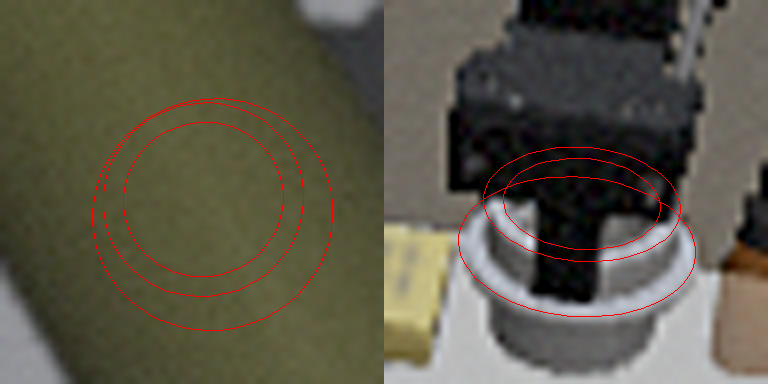

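The rims overlap the prediction horizontally at side-crop (577,245), so the sleeve is centred in the grip. I descend now.

Emit:
drive_tool --angular '[[0,0,0],[0,0,0],[0,0,0],[0,0,0],[0,0,0],[0,0,0],[0,0,0],[0,0,0],[0,0,0],[0,0,0],[0,0,0]]' --delta_pos '[[0,0,1.5],[0,0,1.5],[0,0,1.5],[0,0,1.5],[0,0,1],[0,0,0.5],[0,0,0.3],[0,0,0.3],[0,0,0.3],[0,0,0],[0,0,0]]' --gripper '[6.5,6.5,6.5,6.5,6.5,6.5,6.5,6.5,6.5,6.5,6.5]'

```text
time_s: 13.8
tool_pos: [0.6432, 0.124, 0.1208]
tool_rot: [-180.0, 0.0, 180.0]
force: [-1.1, 0.1, -2.4]
grip_width: 0.0669
grasp_force: 25.0
```

Emit:
drive_tool --angular '[[0,0,0],[0,0,0],[0,0,0],[0,0,0],[0,0,0],[0,0,0],[0,0,0],[0,0,0]]' --delta_pos '[[0,0,0.3],[0,0,0.3],[0,0,0.3],[0,0,0.3],[0,0,0.3],[0,0,0.3],[0,0,0.3],[0,0,0]]' --gripper '[6.5,6.5,6.5,6.5,6.5,6.5,6.5,6.5]'

```text
time_s: 14.6
tool_pos: [0.6427, 0.1238, 0.0989]
tool_rot: [-180.0, -0.0, -180.0]
force: [0.5, 0.1, -1.8]
grip_width: 0.0667
grasp_force: 25.0
```

Emit:
drive_tool --angular '[[0,0,0],[0,0,0],[0,0,0],[0,0,0]]' --delta_pos '[[0,0,0.2],[0,0,0.15],[0,0,0.1],[0,0,0]]' --gripper '[6.5,6.5,6.5,6.5]'

```text
time_s: 15.0
tool_pos: [0.643, 0.1239, 0.0949]
tool_rot: [-180.0, -0.0, -180.0]
force: [0.6, -0.8, -2.1]
grip_width: 0.0667
grasp_force: 25.0
```

Emit:
drive_tool --angular '[[0,0,0],[0,0,0],[0,0,0],[0,0,0]]' --delta_pos '[[0,0,0.1],[0,0,0.1],[0,0,0.1],[0,0,0]]' --gripper '[6.5,6.5,6.5,6.5]'

```text
time_s: 15.4
tool_pos: [0.6432, 0.124, 0.0943]
tool_rot: [-179.9, 0.0, 180.0]
force: [-4.2, -2.6, 10.9]
grip_width: 0.0671
grasp_force: 25.0
```

Emit:
drive_tool --angular '[[0,0,0],[0,0,0],[0,0,0],[0,0,0],[0,0,0],[0,0,0],[0,0,0],[0,0,0],[0,0,0],[0,0,0],[0,0,0],[0,0,0],[0,0,0],[0,0,0],[0,0,0],[0,0,0],[0,0,0],[0,0,0],[0,0,0],[0,0,0]]' --delta_pos '[[0,0,0],[0,0,0],[0,0,0],[0,0,0],[0,0,-2],[0,0,-2],[0,0,-2],[0,0,-2],[2.6,0.09,0],[2.6,0.09,0],[2.6,0.09,0],[2.6,0.09,0],[2.6,0.09,0],[2.6,0.09,0],[2.6,0.09,0],[2.6,0.09,0],[0,0,3],[0,0,3],[0,0,0],[0,0,0]]' --gripper '[8.7,8.7,8.7,8.7,8.7,8.7,8.7,8.7,8.7,8.7,8.7,8.7,8.7,8.7,8.7,8.7,8.7,8.7,8.7,8.7]'

```text
time_s: 17.4
tool_pos: [0.4359, 0.1318, 0.1124]
tool_rot: [179.9, -0.1, -179.9]
force: [-0.2, 0.7, 0.5]
grip_width: 0.0868
grasp_force: 0.0
```

```bash
python3 - <<'E'
from h import *
o=telemetry.get_obs(); t=o["tool_pos"]; print(t,o["grip_width"],o["qpos"].round(1))
ims=[]
for n in ("top","side"):
    p=cam(n); print(n)
    g=edge(p,"wide_sleeve",(.643,.124),.04); print(g)
    print(edge(p,"middle_sleeve",(.434,.131)))
    ims+=[overlay(p,"wide_sleeve",.643,.124,.04,8,24)]
cv2.imwrite("pics/o5.png",np.hstack(ims))
E
```

```text
[0.43589448 0.1318392  0.11238279] 0.08681614294199022 [ 53.1   9.1 -76.1 116.4   9.9  61.9  62.5]
top
(array([0.63726185, 0.12035575]), np.float32(201.24693), np.float32(146.02643))
(array([0.42503911, 0.13282642]), np.float32(182.86977), np.float32(144.48282))
side
(array([0.64521276, 0.12109218]), np.float32(346.52182), np.float32(295.6094))
(array([0.43690057, 0.13319708]), np.float32(455.6253), np.float32(371.46274))
```

View pics/o5.png

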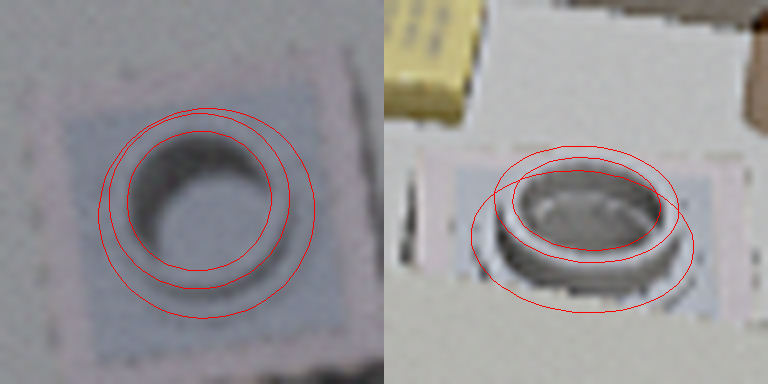

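The wide sleeve sits flat in the well; its hub ring matches at top-crop (200,200). Next I grasp the middle sleeve, centring it twice.

Emit:
drive_tool --angular '[[0,0,0],[0,0,0],[0,0,0],[0,0,0],[0,0,0],[0,0,0],[0,0,0],[0,0,0],[0,0,0],[0,0,0],[0,0,0],[0,0,0],[0,0,0],[0,0,0],[0,0,0],[0,0,0],[0,0,0]]' --delta_pos '[[0,0,1.5],[0,0,1.5],[0,0,1.5],[0,0,1.5],[0,0,0.6],[0,0,0.3],[0,0,0],[0,0,0],[0,0,0],[0,0,0],[0,0,0],[0,0,0],[0,0,0],[0,0,0],[0,0,0],[0,0,0],[0,0,0]]' --gripper '[8.7,8.7,8.7,8.7,8.7,8.7,8.7,8.7,5.8,5.8,5.8,5.8,5.8,5.8,5.8,5.8,5.8]'

```text
time_s: 19.2
tool_pos: [0.4369, 0.1313, 0.0436]
tool_rot: [180.0, 0.0, -180.0]
force: [1.0, 2.3, 5.3]
grip_width: 0.0615
grasp_force: 24.7
```

Emit:
drive_tool --angular '[[0,0,0],[0,0,0],[0,0,0],[0,0,0],[0,0,0],[0,0,0.1309],[0,0,0.1309],[0,0,0.1309],[0,0,0.1309],[0,0,0.1309],[0,0,0.1309],[0,0,0.1309],[0,0,0.1309],[0,0,0.1309],[0,0,0.1309],[0,0,0.1309],[0,0,0.1309],[0,0,0],[0,0,0]]' --delta_pos '[[0,0,0],[0,0,0],[0,0,0],[0,0,0],[0,0,0],[0,0,0],[0,0,0],[0,0,0],[0,0,0],[0,0,0],[0,0,0],[0,0,0],[0,0,0],[0,0,0],[0,0,0],[0,0,0],[0,0,0],[0,0,0],[0,0,0]]' --gripper '[8.7,8.7,8.7,8.7,8.7,8.7,8.7,8.7,8.7,8.7,8.7,8.7,8.7,8.7,8.7,8.7,8.7,8.7,8.7]'

```text
time_s: 21.1
tool_pos: [0.4363, 0.131, 0.0432]
tool_rot: [-180.0, 0.0, 90.2]
force: [-0.5, 0.1, -0.6]
grip_width: 0.087
grasp_force: 0.0
```

Emit:
drive_tool --angular '[[0,0,0],[0,0,0],[0,0,0],[0,0,0],[0,0,0],[0,0,0],[0,0,0],[0,0,0]]' --delta_pos '[[0,0,0],[0,0,0],[0,0,0],[0,0,0],[0,0,0],[0,0,0],[0,0,0],[0,0,0]]' --gripper '[5.8,5.8,5.8,5.8,5.8,5.8,5.8,5.8]'

```text
time_s: 21.9
tool_pos: [0.4362, 0.131, 0.0433]
tool_rot: [-179.9, 0.0, 90.0]
force: [-1.6, -0.1, 1.9]
grip_width: 0.0615
grasp_force: 24.9
```

Emit:
drive_tool --angular '[[0,0,0],[0,0,0],[0,0,0],[0,0,0],[0,0,0],[0,0,0],[0,0,0],[0,0,0],[0,0,0],[0,0,0],[0,0,0],[0,0,0],[0,0,0],[0,0,0],[0,0,0],[0,0,0],[0,0,0],[0,0,0]]' --delta_pos '[[0,0,-2],[0,0,-2],[0,0,-2],[0,0,-2],[0,0,-2],[0,0,-2],[0,0,-2],[-0.09,2.59,0],[-0.09,2.59,0],[-0.09,2.59,0],[-0.09,2.59,0],[-0.09,2.59,0],[-0.09,2.59,0],[-0.09,2.59,0],[-0.09,2.59,0],[0,0,1.5],[0,0,1.5],[0,0,0]]' --gripper '[5.8,5.8,5.8,5.8,5.8,5.8,5.8,5.8,5.8,5.8,5.8,5.8,5.8,5.8,5.8,5.8,5.8,5.8]'

```text
time_s: 23.7
tool_pos: [0.641, 0.1233, 0.1495]
tool_rot: [-179.6, 0.1, 90.1]
force: [-0.1, -0.0, -1.8]
grip_width: 0.0612
grasp_force: 24.8
```

```bash
python3 - <<'E'
from h import *
o=telemetry.get_obs(); t=o["tool_pos"]; print(t,o["grip_width"],o["qpos"].round(1))
p=cam("side")
im=[overlay(p,"middle_sleeve",t[0],t[1],t[2]-.0433,8,24),overlay(p,"wide_sleeve",.6435,.124,.04,8,24)]
cv2.imwrite("pics/o6.png",np.hstack(im))
E
```

```text
[0.64096007 0.12331904 0.14952405] 0.06122345825684451 [ 22.2  29.6 -48.   87.2  22.4  73.6 -28.5]
```

View pics/o6.png

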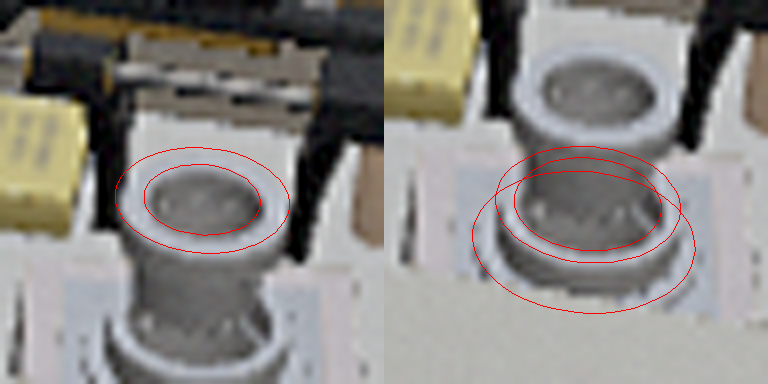

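Emit:
drive_tool --angular '[[0,0,0],[0,0,0],[0,0,0],[0,0,0],[0,0,0],[0,0,0],[0,0,0]]' --delta_pos '[[0,0.1,0],[0,0,0],[0,0,0.4],[0,0,0.4],[0,0,0.4],[0,0,0.3],[0,0,0]]' --gripper '[5.8,5.8,5.8,5.8,5.8,5.8,5.8]'

```text
time_s: 24.45
tool_pos: [0.6443, 0.1237, 0.1374]
tool_rot: [-179.9, 0.0, 90.0]
force: [-0.5, -0.2, -1.5]
grip_width: 0.0618
grasp_force: 24.8
```

Emit:
drive_tool --angular '[[0,0,0],[0,0,0],[0,0,0],[0,0,0],[0,0,0],[0,0,0],[0,0,0],[0,0,0],[0,0,0]]' --delta_pos '[[0,-0.1,0],[0,0,0.3],[0,0,0.3],[0,0,0.3],[0,0,0.3],[0,0,0.3],[0,0,0.3],[0,0,0.3],[0,0,0]]' --gripper '[5.8,5.8,5.8,5.8,5.8,5.8,5.8,5.8,5.8]'

```text
time_s: 25.35
tool_pos: [0.6434, 0.1237, 0.1166]
tool_rot: [-179.9, 0.0, 90.0]
force: [-1.0, -0.5, -1.7]
grip_width: 0.0616
grasp_force: 24.8
```

Emit:
drive_tool --angular '[[0,0,0],[0,0,0],[0,0,0],[0,0,0],[0,0,0],[0,0,0]]' --delta_pos '[[0,0,0.2],[0,0,0.2],[0,0,0.1],[0,0,0.1],[0,0,0.05],[0,0,0]]' --gripper '[5.8,5.8,5.8,5.8,5.8,5.8]'

```text
time_s: 25.95
tool_pos: [0.6438, 0.1239, 0.111]
tool_rot: [-180.0, 0.0, 90.0]
force: [-0.7, -0.7, 0.2]
grip_width: 0.0614
grasp_force: 24.8
```

Emit:
drive_tool --angular '[[0,0,0],[0,0,0],[0,0,0],[0,0,0],[0,0,0],[0,0,0],[0,0,0.1309],[0,0,0.1309],[0,0,0.1309],[0,0,0.1309],[0,0,0.1309],[0,0,0.1309],[0,0,0.1309],[0,0,0.1309],[0,0,0.1309],[0,0,0.1309],[0,0,0.1309],[0,0,0.1309],[0,0,0],[0,0,0]]' --delta_pos '[[0,0,0],[0,0,0],[0,0,0],[0,0,0],[0,0,-2],[0,0,-2],[0,0,-1],[0,0,-1],[0,0,-1],[0,0,-1],[0,0,-1],[0,0,-1],[0,0,0],[0,0,0],[0,0,0],[0,0,0],[0,0,0],[0,0,0],[0,0,0],[0,0,0]]' --gripper '[8.7,8.7,8.7,8.7,8.7,8.7,8.7,8.7,8.7,8.7,8.7,8.7,8.7,8.7,8.7,8.7,8.7,8.7,8.7,8.7]'

```text
time_s: 27.95
tool_pos: [0.6437, 0.124, 0.2107]
tool_rot: [180.0, 0.0, 0.2]
force: [-1.0, -0.9, -1.0]
grip_width: 0.0869
grasp_force: 0.0
```

Emit:
drive_tool --angular '[[0,0,0],[0,0,0],[0,0,0],[0,0,0],[0,0,0],[0,0,0],[0,0,0],[0,0,0],[0,0,0],[0,0,0],[0,0,0],[0,0,0]]' --delta_pos '[[-2.2,1.2,0],[-2.2,1.2,0],[-2.2,1.2,0],[-2.2,1.2,0],[-2.2,1.2,0],[-2.2,1.2,0],[-2.2,1.2,0],[-2.2,1.2,0],[-2.2,1.2,0],[-2.2,1.2,0],[0,0,0],[0,0,0]]' --gripper '[8.7,8.7,8.7,8.7,8.7,8.7,8.7,8.7,8.7,8.7,8.7,8.7]'

```text
time_s: 29.15
tool_pos: [0.424, 0.0038, 0.2112]
tool_rot: [179.9, -0.0, 0.1]
force: [0.6, -0.3, 0.2]
grip_width: 0.0868
grasp_force: 0.0
```

```bash
python3 - <<'E'
from h import *
o=telemetry.get_obs(); t=o["tool_pos"]; print(t,o["tool_rot"],o["grip_width"],o["qpos"].round(1))
im=[]
for n in ("top","side"):
    p=cam(n)
    print(n,edge(p,"small_sleeve",(.381,-.205)))
    im.append(overlay(p,"middle_sleeve",.6437,.124,.068,8,24))
    im.append(overlay(p,"small_sleeve",.381,-.206,0,8,24))
im=[np.pad(i,((0,384-i.shape[0]),(0,384-i.shape[1]),(0,0))) for i in im]
cv2.imwrite("pics/o7.png",cv2.resize(np.vstack([np.hstack(im[:2]),np.hstack(im[2:])]),(600,600)))
E
```

```text
[0.42397099 0.00377071 0.21118092] [ 1.79949301e+02 -4.25932452e-02  8.66635414e-02] 0.08677399183685773 [ 28.1  -8.4 -29.1 114.1  -4.2  73.3 -89.5]
top (array([ 0.37687909, -0.20011771]), np.float32(147.92361), np.float32(118.29583))
side (array([ 0.383     , -0.20853487]), np.float32(465.93695), np.float32(302.1957))
```

View pics/o7.png

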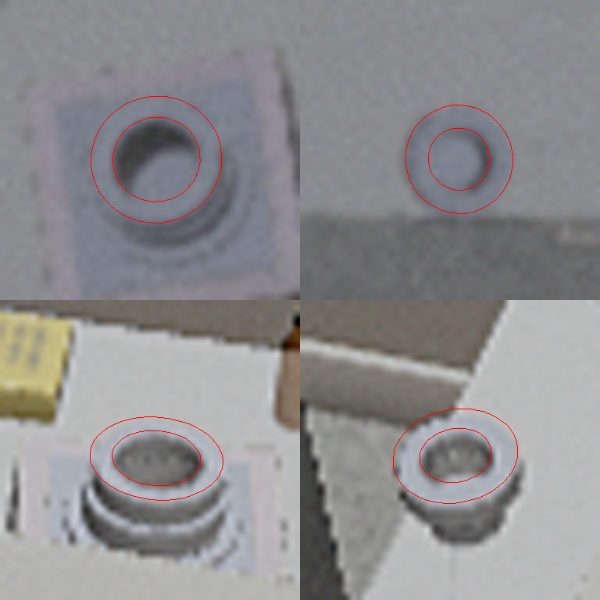

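Middle sleeve is seated flat (rims at (157,160) and (157,458) match). The grey small sleeve matches the overlay at (459,160) and (455,457), and I go there next.

Emit:
drive_tool --angular '[[0,0,0],[0,0,0],[0,0,0],[0,0,0],[0,0,0],[0,0,0],[0,0,0],[0,0,0],[0,0,0],[0,0,0],[0,0,0],[0,0,0],[0,0,0],[0,0,0],[0,0,0],[0,0,0]]' --delta_pos '[[-0.1,2.6,0],[-0.1,2.6,0],[-0.1,2.6,0],[-0.1,2.6,0],[-0.97,2.65,0],[-0.97,2.65,0],[-0.97,2.65,0],[-0.97,2.65,0],[0,0,0],[0,0,2],[0,0,2],[0,0,2],[0,0,2],[0,0,2],[0,0,2],[0,0,0]]' --gripper '[8.7,8.7,8.7,8.7,8.7,8.7,8.7,8.7,8.7,8.7,8.7,8.7,8.7,8.7,8.7,8.7]'

```text
time_s: 30.85
tool_pos: [0.38, -0.2042, 0.0884]
tool_rot: [-179.8, 0.3, 0.2]
force: [0.0, 0.0, -0.3]
grip_width: 0.0868
grasp_force: 0.0
```

Emit:
drive_tool --angular '[[0,0,0],[0,0,0],[0,0,0],[0,0,0],[0,0,0],[0,0,0],[0,0,0],[0,0,0],[0,0,0],[0,0,0],[0,0,0],[0,0,0],[0,0,0],[0,0,0]]' --delta_pos '[[0.1,0.1,1.5],[0,0,1.5],[0,0,1],[0,0,0.5],[0,0,0.2],[0,0,0],[0,0,0],[0,0,0],[0,0,0],[0,0,0],[0,0,0],[0,0,0],[0,0,0],[0,0,0]]' --gripper '[8.7,8.7,8.7,8.7,8.7,8.7,8.7,5,5,5,5,5,5,5]'

```text
time_s: 32.25
tool_pos: [0.382, -0.2074, 0.044]
tool_rot: [180.0, 0.0, 0.0]
force: [-1.1, -0.7, 0.6]
grip_width: 0.0542
grasp_force: 25.0
```

Emit:
drive_tool --angular '[[0,0,0],[0,0,0],[0,0,0],[0,0,0],[0,0,0],[0,0,0],[0,0,0],[0,0,0],[0,0,0],[0,0,0],[0,0,0],[0,0,0],[0,0,0],[0,0,0],[0,0,0],[0,0,0],[0,0,0],[0,0,0]]' --delta_pos '[[0,0,-1],[0,0,-2],[0,0,-2],[0,0,-2],[0,0,-2],[0,0,-2],[0,0,-2],[0,0,-2],[0.97,-2.65,0],[0.97,-2.65,0],[0.97,-2.65,0],[0.97,-2.65,0],[0.1,-2.6,0],[0.1,-2.6,0],[0.1,-2.6,0],[0.1,-2.6,0],[0,0,0],[0,0,0]]' --gripper '[5,5,5,5,5,5,5,5,5,5,5,5,5,5,5,5,5,5]'

```text
time_s: 34.05
tool_pos: [0.4246, 0.003, 0.1943]
tool_rot: [179.9, 0.0, 0.1]
force: [-0.0, -0.5, -0.7]
grip_width: 0.0539
grasp_force: 25.0
```

Emit:
drive_tool --angular '[[0,0,0],[0,0,0],[0,0,0],[0,0,0],[0,0,0],[0,0,0],[0,0,0],[0,0,0],[0,0,0],[0,0,0],[0,0,0],[0,0,0],[0,0,0]]' --delta_pos '[[2.2,-1.2,0],[2.2,-1.2,0],[2.2,-1.2,0],[2.2,-1.2,0],[2.2,-1.2,0],[2.2,-1.2,0],[2.2,-1.2,0],[2.2,-1.2,0],[2.2,-1.2,0],[2.2,-1.2,0],[0,0,0],[0,0,0],[0,0,0]]' --gripper '[5,5,5,5,5,5,5,5,5,5,5,5,5]'

```text
time_s: 35.35
tool_pos: [0.6442, 0.1213, 0.1934]
tool_rot: [179.9, 0.1, -0.1]
force: [0.0, -1.5, -0.7]
grip_width: 0.0538
grasp_force: 25.0
```

```bash
python3 - <<'E'
from h import *
o=telemetry.get_obs(); t=o["tool_pos"]; print(t,o["tool_rot"],o["grip_width"],o["qpos"].round(1))
p=cam("side")
im=[overlay(p,"small_sleeve",t[0],t[1],t[2]-.044,8,24),overlay(p,"middle_sleeve",.6437,.124,.068,8,24)]
cv2.imwrite("pics/o8.png",np.hstack(im))
E
```

```text
[0.64424961 0.12133208 0.19344838] [ 1.79917978e+02  8.39323167e-02 -6.27109072e-02] 0.05379219045568732 [  12.8   23.9  -34.1   84.5   13.6   75.8 -112.4]
```

View pics/o8.png

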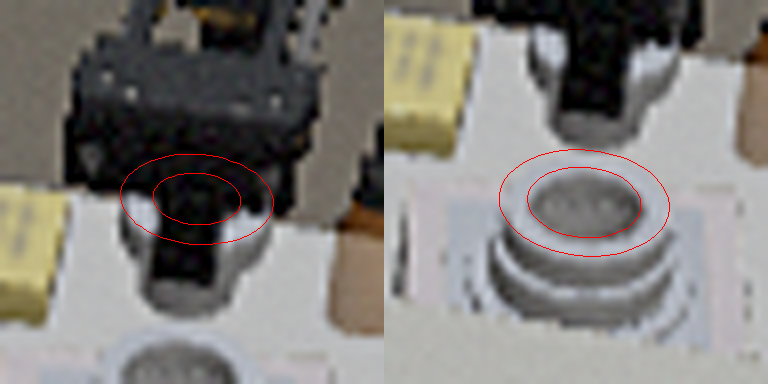

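The collar edges at (120,225) and (272,225) match the prediction, so the small sleeve is centred in x. I correct y by 2.7 mm and insert.

Emit:
drive_tool --angular '[[0,0,0],[0,0,0],[0,0,0],[0,0,0],[0,0,0],[0,0,0],[0,0,0],[0,0,0],[0,0,0],[0,0,0]]' --delta_pos '[[-0.05,-0.27,0],[0,0,1],[0,0,1],[0,0,1],[0,0,0.5],[0,0,0.3],[0,0,0.3],[0,0,0.3],[0,0,0],[0,0,0]]' --gripper '[5,5,5,5,5,5,5,5,5,5]'

```text
time_s: 36.4
tool_pos: [0.6443, 0.1257, 0.1499]
tool_rot: [180.0, 0.0, 0.0]
force: [-0.2, -0.5, -1.1]
grip_width: 0.0539
grasp_force: 25.0
```

Emit:
drive_tool --angular '[[0,0,0],[0,0,0],[0,0,0],[0,0,0],[0,0,0],[0,0,0],[0,0,0]]' --delta_pos '[[-0.04,0.16,0],[0,0,0.3],[0,0,0.3],[0,0,0.3],[0,0,0.3],[0,0,0.3],[0,0,0]]' --gripper '[5,5,5,5,5,5,5]'

```text
time_s: 37.1
tool_pos: [0.6434, 0.1239, 0.134]
tool_rot: [180.0, 0.1, 0.0]
force: [0.4, -0.2, -1.2]
grip_width: 0.0539
grasp_force: 25.0
```

Emit:
drive_tool --angular '[[0,0,0],[0,0,0],[0,0,0],[0,0,0],[0,0,0],[0,0,0]]' --delta_pos '[[0,0,0.2],[0,0,0.1],[0,0,0.1],[0,0,0.05],[0,0,0],[0,0,0]]' --gripper '[5,5,5,5,5,5]'

```text
time_s: 37.7
tool_pos: [0.6438, 0.124, 0.1303]
tool_rot: [180.0, 0.0, 0.0]
force: [0.6, -0.0, -1.0]
grip_width: 0.0541
grasp_force: 25.0
```

Emit:
drive_tool --angular '[[0,0,0],[0,0,0],[0,0,0],[0,0,0],[0,0,0],[0,0,0],[0,0,0],[0,0,0],[0,0,0],[0,0,0],[0,0,0],[0,0,0],[0,0,0],[0,0,0],[0,0,0],[0,0,0],[0,0,0],[0,0,0],[0,0,0],[0,0,0]]' --delta_pos '[[0,0,0.08],[0,0,0],[0,0,0],[0,0,0],[0,0,-2],[0,0,-2],[0,0,-2],[0,0,-2],[-2.15,1.19,0],[-2.15,1.19,0],[-2.15,1.19,0],[-2.15,1.19,0],[-2.15,1.19,0],[-2.15,1.19,0],[-2.15,1.19,0],[-2.15,1.19,0],[-2.15,1.19,0],[-2.15,1.19,0],[0,0,0],[0,0,0]]' --gripper '[5,7.5,7.5,7.5,7.5,7.5,7.5,7.5,5,5,5,5,5,5,5,5,5,5,5,5]'

```text
time_s: 39.7
tool_pos: [0.4291, 0.0049, 0.21]
tool_rot: [180.0, -0.1, -0.0]
force: [0.2, 0.6, 0.5]
grip_width: 0.0505
grasp_force: 0.0
```

```bash
python3 - <<'E'
from h import *
o=telemetry.get_obs(); t=o["tool_pos"]; print(t,o["tool_rot"],o["grip_width"])
im=[]
for n in ("top","side"):
    p=cam(n)
    print(n,locate(p,"vial",proj(p,(.4285,.005,.03))))
    im.append(overlay(p,"small_sleeve",.6437,.124,.086,8,24))
    im.append(overlay(p,"vial",.4285,.005,0,8,24))
im=[np.pad(i,((0,384-i.shape[0]),(0,384-i.shape[1]),(0,0))) for i in im]
cv2.imwrite("pics/o9.png",cv2.resize(np.vstack([np.hstack(im[:2]),np.hstack(im[2:])]),(600,600)))
E
```

```text
[0.42912367 0.00489818 0.21004215] [ 1.79951612e+02 -6.20884731e-02 -8.16441178e-03] 0.050455849406162434
top None
vial [0.4311 0.0054] p 0.43 area 150 176
side [0.4311175  0.00536282]
```

View pics/o9.png

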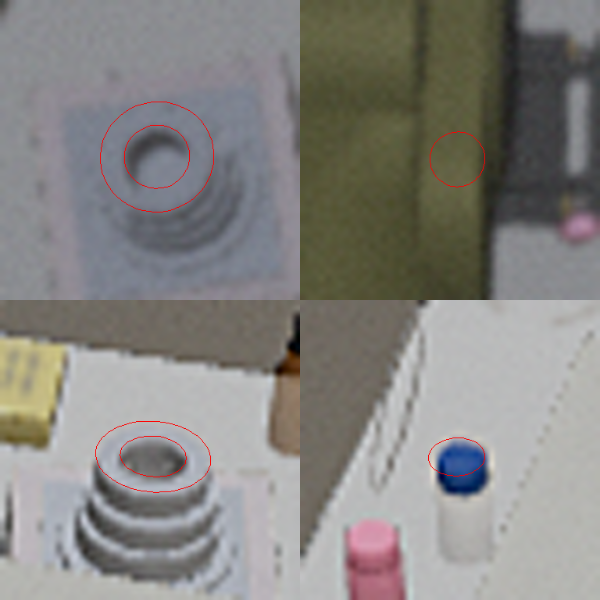

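Small sleeve is seated: its rims match at (157,157) and (153,457). The vial is at (460,465), about 2 mm from the assumed spot, so I descend and grip it gently, twice.

Emit:
drive_tool --angular '[[0,0,0],[0,0,0],[0,0,0],[0,0,0],[0,0,0],[0,0,0],[0,0,0],[0,0,0],[0,0,0],[0,0,0],[0,0,0],[0,0,0],[0,0,0],[0,0,0],[0,0,0],[0,0,0],[0,0,0],[0,0,0],[0,0,0],[0,0,0]]' --delta_pos '[[0,0,1.9],[0,0,1.9],[0,0,1.9],[0,0,1.9],[0,0,1.9],[0,0,1.9],[0,0,1.9],[0,0,1.9],[0,0,0.9],[0,0,0],[0,0,0],[0,0,0],[0,0,0],[0,0,0],[0,0,0],[0,0,0],[0,0,0],[0,0,0],[0,0,0],[0,0,0]]' --gripper '[5,5,5,5,5,5,5,5,5,5,5,4.5,4,3.5,3,2.6,2.4,2.4,2.4,2.4]' --squeeze 8

```text
time_s: 41.9
tool_pos: [0.4288, 0.0049, 0.0486]
tool_rot: [180.0, 0.0, 0.0]
force: [-0.1, 0.3, 0.5]
grip_width: 0.0269
grasp_force: 7.8
```

Emit:
drive_tool --angular '[[0,0,0],[0,0,0],[0,0,0],[0,0,0],[0,0,0],[0,0,-0.1309],[0,0,-0.1309],[0,0,-0.1309],[0,0,-0.1309],[0,0,-0.1309],[0,0,-0.1309],[0,0,-0.1309],[0,0,-0.1309],[0,0,-0.1309],[0,0,-0.1309],[0,0,-0.1309],[0,0,-0.1309],[0,0,0],[0,0,0],[0,0,0]]' --delta_pos '[[0,0,0],[0,0,0],[0,0,0],[0,0,0],[0,0,0],[0,0,0],[0,0,0],[0,0,0],[0,0,0],[0,0,0],[0,0,0],[0,0,0],[0,0,0],[0,0,0],[0,0,0],[0,0,0],[0,0,0],[0,0,0],[0,0,0],[0,0,0]]' --gripper '[3,3.5,4,4.5,5,5,5,5,5,5,5,5,5,5,5,5,5,5,5,5]'

```text
time_s: 43.9
tool_pos: [0.4288, 0.0048, 0.0485]
tool_rot: [-180.0, 0.0, 89.9]
force: [-0.5, 0.8, -0.8]
grip_width: 0.0498
grasp_force: 0.0
```

Emit:
drive_tool --angular '[[0,0,0],[0,0,0],[0,0,0],[0,0,0],[0,0,0],[0,0,0],[0,0,0],[0,0,0],[0,0,0]]' --delta_pos '[[0,0,0],[0,0,0],[0,0,0],[0,0,0],[0,0,0],[0,0,0],[0,0,0],[0,0,0],[0,0,0]]' --gripper '[4.5,4,3.5,3,2.6,2.4,2.4,2.4,2.4]' --squeeze 12

```text
time_s: 44.8
tool_pos: [0.4288, 0.0049, 0.0486]
tool_rot: [-180.0, 0.0, 90.0]
force: [0.2, 0.2, 0.0]
grip_width: 0.0266
grasp_force: 12.0
```

Emit:
drive_tool --angular '[[0,0,0],[0,0,0],[0,0,0],[0,0,0],[0,0,0],[0,0,0],[0,0,0],[0,0,0],[0,0,0],[0,0,0],[0,0,0],[0,0,0],[0,0,0],[0,0,0],[0,0,0],[0,0,0],[0,0,0],[0,0,0],[0,0,0],[0,0,0]]' --delta_pos '[[0,0,-1],[0,0,-2],[0,0,-2],[0,0,-2.5],[0,0,-2.5],[0,0,-2.5],[0,0,-2.5],[1.19,2.15,0],[1.19,2.15,0],[1.19,2.15,0],[1.19,2.15,0],[1.19,2.15,0],[1.19,2.15,0],[1.19,2.15,0],[1.19,2.15,0],[1.19,2.15,0],[1.19,2.15,0],[0,0,0],[0,0,0],[0,0,0]]' --gripper '[2.4,2.4,2.4,2.4,2.4,2.4,2.4,2.4,2.4,2.4,2.4,2.4,2.4,2.4,2.4,2.4,2.4,2.4,2.4,2.4]'

```text
time_s: 46.8
tool_pos: [0.6433, 0.1234, 0.1987]
tool_rot: [-179.9, 0.0, 90.0]
force: [-0.1, -0.2, -0.3]
grip_width: 0.0263
grasp_force: 12.0
```

```bash
python3 - <<'E'
from h import *
o=telemetry.get_obs(); t=o["tool_pos"]; print(t,o["tool_rot"],o["grip_width"])
p=cam("side")
im=[overlay(p,"vial",t[0],t[1],t[2]-.0486,8,24),overlay(p,"small_sleeve",.6437,.124,.086,8,24)]
cv2.imwrite("pics/o10.png",np.hstack(im))
E
```

```text
[0.64326585 0.12340001 0.19865393] [-1.79947719e+02  4.95489868e-02  9.00038476e+01] 0.02634021977780905
```

View pics/o10.png

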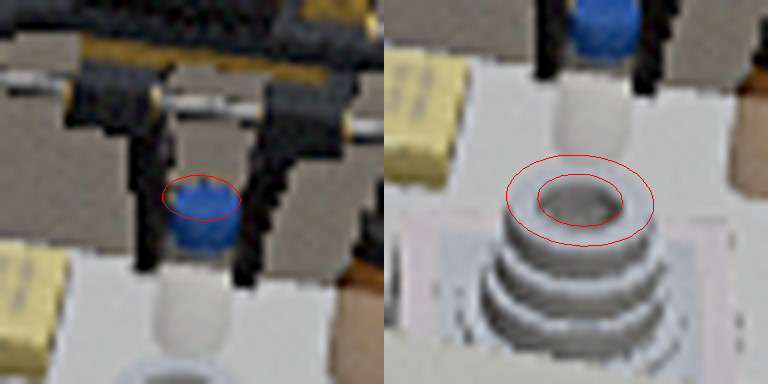

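The vial's cap is at (206,215) and its body at (191,310), so it may lean slightly. I check against the projected axis.

```bash
python3 - <<'E'
from h import *
o=telemetry.get_obs(); t=o["tool_pos"]; z0=t[2]-.0486
p=cam("side"); P=p["pixels"].astype(float)
for h in (.058,.052,.035,.025,.015,.005): print("pred",h,proj(p,(t[0],t[1],z0+h)).round(1), proj(p,(.6437,.124,.086+.04)).round(1) if h==.058 else "")
c=proj(p,(t[0],t[1],z0+.03)).round().astype(int)
for r in range(c[1]-16,c[1]+18,2):
    row=P[r,c[0]-14:c[0]+15]; blue=row[:,2]-row[:,0]; 
    print(r, c[0]-14, "blue", np.round((np.nonzero(blue>50)[0]+c[0]-14).mean(),1) if (blue>50).any() else "-", row.mean(1).astype(int).tolist())
E
```

```text
pred 0.058 [328.5 110.4] [326.  133.5]
pred 0.052 [328.3 112.2] 
pred 0.035 [327.7 117.1] 
pred 0.025 [327.4 120. ] 
pred 0.015 [327.1 122.8] 
pred 0.005 [326.8 125.6] 
103 314 blue - [104, 103, 108, 108, 112, 118, 9, 17, 12, 22, 58, 50, 112, 108, 105, 109, 108, 108, 105, 109, 109, 72, 20, 32, 29, 29, 15, 30, 14]
105 314 blue - [103, 107, 104, 108, 112, 117, 2, 11, 5, 25, 23, 16, 117, 105, 106, 109, 105, 106, 107, 109, 112, 50, 36, 0, 10, 3, 17, 107, 100]
107 314 blue - [104, 108, 106, 99, 110, 118, 0, 9, 8, 14, 32, 124, 109, 109, 106, 63, 108, 104, 108, 113, 123, 16, 15, 12, 13, 27, 119, 110, 108]
109 314 blue 329.0 [106, 109, 105, 108, 105, 115, 101, 0, 13, 10, 27, 105, 95, 95, 87, 94, 91, 91, 83, 97, 0, 23, 8, 4, 14, 104, 114, 106, 101]
111 314 blue 329.0 [108, 101, 107, 102, 105, 107, 117, 0, 9, 24, 7, 38, 80, 93, 99, 97, 96, 94, 92, 82, 12, 23, 6, 28, 106, 112, 106, 105, 108]
113 314 blue 329.0 [106, 103, 106, 102, 101, 110, 116, 2, 23, 24, 32, 38, 56, 56, 68, 62, 65, 68, 67, 56, 14, 20, 6, 17, 116, 107, 104, 104, 105]
115 314 blue 329.0 [101, 99, 98, 100, 106, 108, 114, 1, 9, 1
[... 957 characters left out ...]
170, 163, 177, 188, 187, 184, 188, 185, 186, 186, 186, 187, 188]
129 314 blue - [185, 186, 187, 185, 185, 186, 187, 186, 185, 183, 173, 170, 162, 164, 166, 168, 175, 184, 188, 185, 186, 187, 185, 187, 185, 187, 188, 185, 186]
131 314 blue - [187, 186, 187, 187, 183, 173, 179, 173, 179, 172, 163, 154, 150, 152, 162, 179, 181, 173, 177, 182, 187, 187, 185, 186, 186, 185, 185, 187, 188]
133 314 blue - [185, 187, 188, 183, 173, 170, 173, 144, 107, 102, 110, 105, 99, 96, 97, 84, 111, 165, 183, 176, 176, 185, 184, 186, 184, 186, 184, 187, 185]
135 314 blue - [188, 188, 179, 114, 180, 179, 180, 120, 132, 98, 110, 106, 106, 101, 116, 95, 64, 91, 186, 178, 177, 185, 189, 186, 186, 187, 187, 189, 189]
```

The measured slope matches the projection, so there is no tilt and the vial is aligned within about 1 mm. I insert gently.

Emit:
drive_tool --angular '[[0,0,0],[0,0,0],[0,0,0],[0,0,0],[0,0,0],[0,0,0],[0,0,0],[0,0,0],[0,0,0]]' --delta_pos '[[0,0,0.8],[0,0,0.8],[0,0,0.4],[0,0,0.2],[0,0,0.2],[0,0,0.2],[0,0,0.2],[0,0,0],[0,0,0]]' --gripper '[2.4,2.4,2.4,2.4,2.4,2.4,2.4,2.4,2.4]'

```text
time_s: 47.8
tool_pos: [0.6438, 0.124, 0.1704]
tool_rot: [-180.0, 0.0, 90.0]
force: [0.3, 0.1, -0.0]
grip_width: 0.0263
grasp_force: 12.0
```

Past the rim (by about 4 mm) without force. I continue.

Emit:
drive_tool --angular '[[0,0,0],[0,0,0],[0,0,0],[0,0,0],[0,0,0],[0,0,0],[0,0,0],[0,0,0],[0,0,0]]' --delta_pos '[[0,0,0.3],[0,0,0.3],[0,0,0.3],[0,0,0.3],[0,0,0.3],[0,0,0.3],[0,0,0.2],[0,0,0],[0,0,0]]' --gripper '[2.4,2.4,2.4,2.4,2.4,2.4,2.4,2.4,2.4]'

```text
time_s: 48.7
tool_pos: [0.6437, 0.124, 0.1503]
tool_rot: [-180.0, 0.0, 90.0]
force: [0.2, 0.4, -0.9]
grip_width: 0.0262
grasp_force: 12.0
```

Emit:
drive_tool --angular '[[0,0,0],[0,0,0],[0,0,0],[0,0,0],[0,0,0]]' --delta_pos '[[0,0,0.1],[0,0,0.1],[0,0,0.1],[0,0,0],[0,0,0]]' --gripper '[2.4,2.4,2.4,2.4,2.4]'

```text
time_s: 49.2
tool_pos: [0.6438, 0.1239, 0.1474]
tool_rot: [-180.0, 0.0, 90.0]
force: [-0.8, -0.2, 0.3]
grip_width: 0.0263
grasp_force: 12.0
```

Emit:
drive_tool --angular '[[0,0,0],[0,0,0],[0,0,0],[0,0,0],[0,0,0],[0,0,0],[0,0,0],[0,0,0],[0,0,0],[0,0,0],[0,0,0],[0,0,0],[0,0,0],[0,0,0],[0,0,0],[0,0,0],[0,0,0]]' --delta_pos '[[0,0,0.05],[0,0,0],[0,0,0],[0,0,0],[0,0,0],[0,0,0],[0,0,-1],[0,0,-1],[0,0,-2],[0,0,-2],[0,0,-2],[0,0,-2],[0,-3,0],[0,-3,0],[0,-3,0],[0,-3,0],[0,0,0]]' --gripper '[2.4,3,3.5,4,5,5,5,5,5,5,5,5,5,5,5,5,5]'

```text
time_s: 50.9
tool_pos: [0.521, 0.125, 0.2483]
tool_rot: [180.0, 0.2, 90.2]
force: [0.0, -0.6, -0.7]
grip_width: 0.0501
grasp_force: 0.0
```

```bash
python3 - <<'E'
from h import *
im=[]
for n in ("top","side"):
    p=cam(n); im.append(overlay(p,"vial",.6437,.124,.099,8,24))
    for t in ("tape_roll","timer","note_block"): print(n,t,[(np.round(d["centre"]),round(d["p"],2)) for d in models.search_frame(p,t)[:2]])
cv2.imwrite("pics/o11.png",np.hstack(im))
E
```

```text
top tape_roll [(array([331., 241.]), 0.45)]
top timer [(array([371., 234.]), 0.59)]
top note_block []
side tape_roll [(array([194., 267.]), 0.69)]
side timer [(array([182., 309.]), 0.88)]
side note_block [(array([297., 123.]), 0.65)]
```

View pics/o11.png

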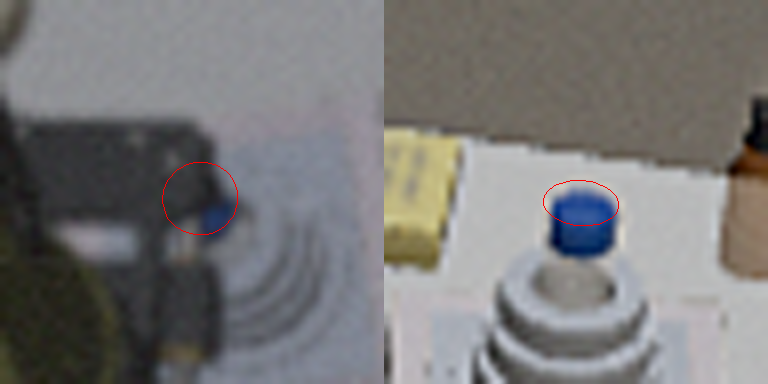

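The vial stands upright in the small sleeve (cap at (583,222)) and the bystanders are where they were. I let it settle, then hand in.

Emit:
drive_tool --angular '[[0,0,0],[0,0,0],[0,0,0],[0,0,0],[0,0,0]]' --delta_pos '[[0,0,0],[0,0,0],[0,0,0],[0,0,0],[0,0,0]]' --gripper '[5,5,5,5,5]'

```text
time_s: 51.8
tool_pos: [0.5238, 0.124, 0.247]
tool_rot: [-180.0, 0.0, 90.0]
force: [0.6, -0.5, 0.4]
grip_width: 0.0498
grasp_force: 0.0
```

```bash
python3 -c "
from cell import env
print(env.sign_off())"
```

```text
the job is handed in; nothing more can be done
None
```

The three sleeves and the white, blue-capped vial are nested upright in the heater well and I handed the job in at about 52 s of 128 s; the final pictures look right, but the system gave no pass/fail verdict.

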